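# Dock the reagent crate

### The job

Push the crate of reagent bottles from the bench up the ramp, between its rails, until its rear edge drops behind the raised lip and it lies flat on the ramp between the lip and the sprung buffer; then let go of it. The bottles are glass, so push gently: never more than 20 N on the crate, never lift or tip it, and leave the bottle, jar and beaker beside the ramp alone.

Things in the scene. Friction and masses are not known exactly. Their poses are not given: they have to be found in the camera images.
- crate: The crate: grey plastic, 120 long (its x) x 110 wide (y) x 60 mm high, 0.45 to 0.75 kg, red bottle caps just below its rim; too full and wide to grip, it is pushed like a block. Slippery (friction about 0.3). Origin: centre of its underside. Starts on the bench before the ramp's foot, +x face roughly towards the ramp, up to 35 mm to one side and 0.25 rad out of square.
- deck: The ramp: fixed steel deck, 350 mm long, 128 wide, rising at 10 degrees. Origin: middle of its foot edge at bench height; x up the slope, y across, z square to its surface (z = 0). Pushing the crate up it and over the lip takes 2 to 8 N. Fingers pressing hard on the crate's rear face can hold its rear edge up by friction: ease off or drag it down.
- mouth (a point): Point on the deck's centre line, 30 mm up from the foot, where the side rails begin: 25 mm high, inner faces 120 mm apart, all the way up. From here (118 mm apart) guide plates, 28 mm high, flare out towards the bench to about 170 mm apart, 43 mm before the foot edge.
- lip_from (a point): Fixed mark on the deck's centre line, 125 mm up from the foot. The lip's upper, vertical face stands 0 to 30 mm farther up than this mark: the lip is on a carriage clamped there by hand, its place not measured. The lip is a full-width wedge: from below it rises 7 mm in 35 mm, then a 5 mm flat top, then the vertical face behind which the crate's rear bottom edge must drop.
- buffer_from (a point): Fixed mark on the deck, 247 mm up from the foot. The buffer's face (rubber plate 90 wide, 6 to 40 mm above the deck) rides on the same carriage, 122 mm beyond the lip's vertical face: 2 mm more than the crate's length. Springs: 3.5 N at rest, 0.7 N per mm, hard stop at 16 mm. Once past the lip's top, a push that rises above 9 N means the buffer is being pressed and the rear edge has room to drop.
- white_bottle: Bystander: white plastic bottle with a red cap, 54 mm across, 110 mm high, standing beside the upper ramp. Origin: centre of its base.
- beaker: Bystander: clear beaker, 64 mm across, 85 mm high, standing beside the upper end of the ramp. Origin: centre of its base.
- amber_jar: Bystander: amber glass jar with a black lid, 52 mm across, 75 mm high, standing beside the upper ramp on the side nearer the robot. Origin: centre of its base.
Not all that is in view belongs to the job. Of the things like the crate, leave any that is blue or purple; of the rest the smaller one is meant.

How it is judged:
By the outcome, as a careful person would: the job done as asked, in the order asked, and still so for the second after the job is handed in, with the robot touching nothing.
It also fails if it takes over 72 s, if anything falls off the work surface, if the arm or the gripper's body presses on something with over 40 N, if the wrist force passes 120 N, or if a joint passes its speed limit or range.

### The arm

A 6-joint arm with a two-finger parallel gripper is mounted at the origin on the work surface. World frame = base frame: x ahead of the robot, y to its left, z up, the work surface at z = 0. Lengths are in m, angles in rad, forces in N, time in s.
With the tool pointing down it reaches from about 0.225 to 0.875 m from the base axis. Payload 3.4 kg.
Tool frame: the origin (TCP) lies at the very end of the fingers, on their centre line; the grasp point (between the pads) lies 19 mm behind it; z points along the fingers, y is the line along which they close (so a half turn about z gives the same grasp; the last joint's range is limited). The gripper opens to 85 mm and grips with 20 to 120 N. Pads are 22 mm wide; open, the fingers measure 114 mm over their backs; the gripper's body (76 mm by 85 mm) begins 54 mm behind the grasp point. The pads swing forward as they close: fully open they stand 13 mm farther back than shut.
Start: joints at [-1.258, 0.276, 1.505, -0, 1.361, -0.121], TCP at [0.242, -0.522, 0.231] pointing down, gripper open.
Joint ranges: [-2.89, 2.89], [-0.75, 2.08], [0.22, 2.7], [-1.18, 4.32], [0.11, 2.71], [-2.7, 2.7]. Speed limits (rad/s): [2.57, 2.57, 3.14, 3.14, 3.14, 3.14].

### API

Orientations are given as a unit quaternion [w, x, y, z].
In Python, from rig import get_state, optics, sign_off gives the robot as it stands.
- The arm moves only by the tool send_rows, never from a script. Its argument "increments" is a list of rows, each an object with "gripper": the gripper's target within -1 to 1 (shut at 1, half-way at 0, fully open at -1); "linear": the shift along the world's x, y, z in m, a list of three; "delta_rot": the turn, a rotation vector about the world's x, y, z in rad, a list of three. In form: [{"gripper": gripper, "linear": [dx, dy, dz], "delta_rot": [rx, ry, rz]}, ...]. A call has 1 to 8 rows; each row is the pose to reach, as a shift and turn from the pose commanded when the call began; what a row does not reach only later rows make up. A row lasts 1/10 s, in which the tool goes at most 50 mm and 8.59 degrees, less where a joint would pass 70% of its speed; a pose out of reach is approached as far as the arm can. A call with a gripper value outside its range is refused whole. The fingers move at their own pace and stop on an object; "newtons" is the grip in N (left out, the last holds). Time passes only in rows, so rows that repeat a pose let the fingers close. It gives the time, the measured TCP pose, the force, the opening and the grip force at its end, in the units of the state.
- get_state(): the state, without advancing time (a new reading comes with each control period).
- optics.get_image(name): name is "side" or "top" or "wrist"; returns a dict with "pixels" (420x560x3 uint8, blue, green, red), "K" (3x3 intrinsics, pixels), "rvec" (rotation vector, rad) and "tvec" (3), from world to camera coordinates, as OpenCV has them; the wrist camera has in their place "T_tool_cam" (4x4, takes a point from camera to tool coordinates, whose origin is the TCP and whose axes are the flange's). Camera axes: x right, y down, z forward; pixel columns grow to the right and rows downward; lengths in m; the calibration is good to about 2 mm. A picture is of the moment at which its call begins: read the wrist's pose just before it. There is no depth.
- sign_off(): hands the job in; it is judged then, once.
The state is a dict: "clock": time; "qpos": joint angles; "qd": joint speeds; "effort": joint torques, N m; "position": TCP position; "ee_rot": TCP orientation; "contact_force": force on the tool from outside, world axes, zero at the start; "moment": the same for the moment, N m; "width": finger opening in m; "gripper_force": force on a finger pad.
Only numpy, scipy, OpenCV 4.12 (cv2) and the standard library are available. Lean on these libraries where they do the work, as an engineer would, in place of code of your own. Each camera call takes 0.05 s, during which the arm holds its last target. There are 200 camera calls.

## Working session

There is one attempt and no reset: what is moved stays moved. The work goes in short steps, Python scripts to look and compute and a tool call to move; the robot and the scene stay as the last step left them, time stands still between calls to the robot, and variables do not carry over. Pictures are saved under pics/ and viewed, at most 10 in all, crops included, and the job is handed in when it is done.

Besides the shell and the picture viewer there is one more tool, called as a command line: name --argument value ..., lists and objects as JSON in quotes. send_rows: Moves the arm, as the interface text tells. Its arguments: {"type":"object","properties":{"increments":{"type":"array"},"newtons":{"type":"number"}},"required":["increments"]}

```bash
mkdir -p pics
cat > h.py <<'E'
import numpy as np, cv2
from rig import get_state, optics, sign_off
def cam(n):
    d=optics.get_image(n); return d
def ray(d,px):
    R,_=cv2.Rodrigues(np.array(d["rvec"],float)); t=np.array(d["tvec"],float).reshape(3)
    v=np.linalg.inv(np.array(d["K"]))@np.array([px[0],px[1],1.0])
    return -R.T@t, R.T@v
def onz(d,px,z):
    o,v=ray(d,px); return o+v*(z-o[2])/v[2]
def proj(d,P):
    return cv2.projectPoints(np.array(P,float).reshape(-1,3),np.array(d["rvec"],float),np.array(d["tvec"],float),np.array(d["K"],float),None)[0].reshape(-1,2)
E
python3 - <<'E'
from h import *
import pickle
s=get_state();print({k:np.round(v,3) for k,v in s.items()})
D={}
for n in("top","side"):
    D[n]=cam(n);cv2.imwrite(f"pics/{n}0.png",D[n]["pixels"])
    R,_=cv2.Rodrigues(np.array(D[n]["rvec"],float));print(n,ray(D[n],(280,210)))
pickle.dump(D,open("D0.pkl","wb"))
E
```

```text
{'clock': np.float64(0.0), 'qpos': array([-1.258,  0.277,  1.506, -0.   ,  1.361, -0.121]), 'qd': array([-0.001, -0.001, -0.001, -0.001, -0.   ,  0.001]), 'effort': array([-1.0000e-03, -4.1678e+01, -2.4581e+01, -0.0000e+00,  1.1000e-02,
        0.0000e+00]), 'position': array([ 0.241, -0.521,  0.23 ]), 'ee_rot': array([-0.001,  0.977,  0.215, -0.   ]), 'contact_force': array([-0.161, -0.651, -0.088]), 'moment': array([-0.01 ,  0.023, -0.026]), 'gripper_force': np.float64(0.0), 'width': np.float64(0.085)}
top (array([ 0.40923756, -0.02218983,  1.3084497 ]), array([ 0.07274523, -0.01808432, -0.99724195]))
side (array([-0.16525215,  0.66354835,  0.79282478]), array([ 0.55561225, -0.55237985, -0.62152622]))
```

View pics/top0.png

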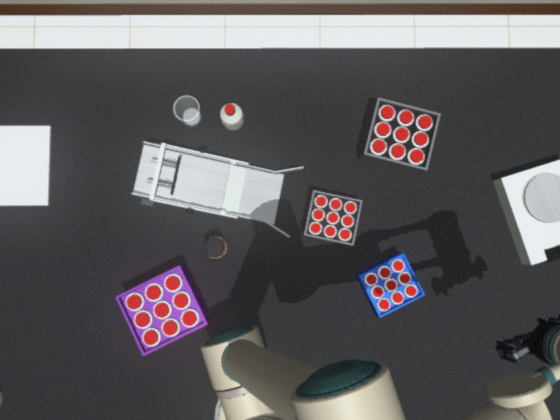

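View pics/side0.png

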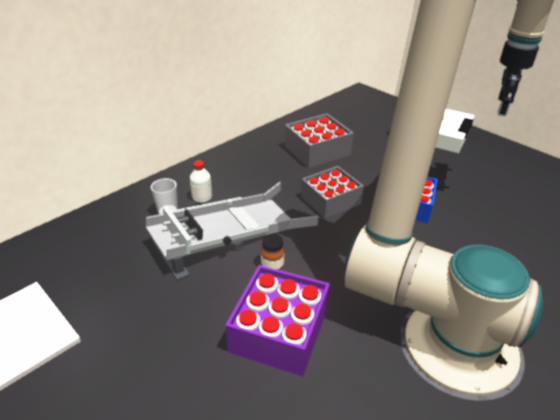

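The top view shows four crate-like things: large grey (402,133), small grey (333,218), blue (391,285) and purple (161,310). The smaller non-blue/purple one is the grey crate at (333,218), in front of the ramp foot. The ramp runs to the left (+y), with the beaker at (187,108), the white bottle at (231,116) and the jar at (216,246).

Run:
```python
from h import *
import pickle
D=pickle.load(open("D0.pkl","rb"));im=D["top"]["pixels"]
c=cv2.resize(im[130:260,130:370],None,fx=3.3,fy=3.3,interpolation=cv2.INTER_CUBIC)
for i in range(0,240,20): cv2.putText(c,str(130+i),(int(i*3.3),8),0,.3,(0,255,255),1);cv2.line(c,(int(i*3.3),10),(int(i*3.3),16),(0,255,255))
for i in range(0,130,10): cv2.putText(c,str(130+i),(0,int(i*3.3)+3),0,.3,(0,255,255),1)
cv2.imwrite("pics/crop.png",c)
# caps of the small grey crate
hsv=cv2.cvtColor(im,cv2.COLOR_BGR2HSV)
m=((hsv[...,0]<8)|(hsv[...,0]>172))&(hsv[...,1]>150)&(hsv[...,2]>80)
m[:185]=0;m[250:]=0;m[:,:300]=0;m[:,365:]=0
n,_,st,ce=cv2.connectedComponentsWithStats(m.astype(np.uint8))
k=[i for i in range(1,n) if st[i,4]>20];p=ce[k];print(len(k))
P=np.array([onz(D["top"],q,.055)[:2] for q in p]);print(P.round(4), P.mean(0))
print("rect",cv2.minAreaRect(P.astype(np.float32)*1000))
# rim: grey edge mask
g=((hsv[...,1]<60)&(hsv[...,2]>85))|m
g[:185]=0;g[250:]=0;g[:,:300]=0;g[:,365:]=0
cs=max(cv2.findContours(g.astype(np.uint8),0,1)[0],key=cv2.contourArea)
bx=cv2.boxPoints(cv2.minAreaRect(cs));Q=np.array([onz(D["top"],q,.06)[:2] for q in bx]);print("rim",bx.round(1),Q.round(4),Q.mean(0),np.linalg.norm(np.diff(Q,axis=0),axis=1))
```

```text
9
[[ 0.5224 -0.1425]
 [ 0.5146 -0.1783]
 [ 0.5074 -0.2133]
 [ 0.4901 -0.1359]
 [ 0.4826 -0.1711]
 [ 0.475  -0.2063]
 [ 0.4581 -0.1286]
 [ 0.4502 -0.1639]
 [ 0.4426 -0.1993]] [ 0.48254513 -0.17103153]
rect ((482.5928039550781, -170.94186401367188), (72.42750549316406, 66.32537841796875), 77.79904174804688)
rim [[302.9 235.2]
 [312.4 189.3]
 [362.9 199.8]
 [353.3 245.7]] [[ 0.4399 -0.0989]
 [ 0.5498 -0.1229]
 [ 0.524  -0.2436]
 [ 0.4144 -0.2188]] [ 0.48202408 -0.17103811] [0.11249945 0.1234089  0.11242045]
```

View pics/crop.png

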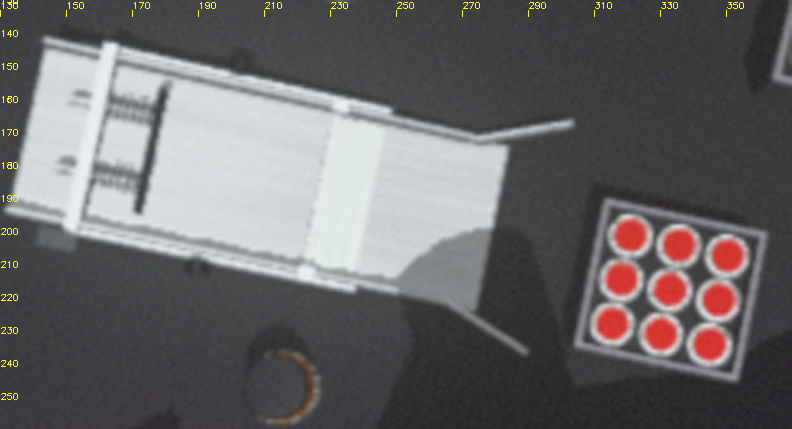

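The crop confirms the small grey crate at (333,218), with nine red caps. The ramp foot edge runs (284,174)–(274.5,224), and the lip's bright strip has its upper edge at about (226,188). The buffer is at about (176,175).

Run:
```python
from h import *
import pickle
from scipy.optimize import brentq
d=pickle.load(open("D0.pkl","rb"))["top"]
px=lambda x,y:(130+x/3.3,130+y/3.3)
A=onz(d,px(508,146),0);B=onz(d,px(477,310),0);F=(A+B)/2
C=onz(d,px(45,40),.085);E=onz(d,px(5,210),.085);G=(C+E)/2
print("foot",A,B,np.linalg.norm(A-B),F,"far",C,E,np.linalg.norm(C-E))
u=(G-F)[:2];print("len",np.linalg.norm(u));u/=np.linalg.norm(u);print("yaw",np.degrees(np.arctan2(u[1],u[0])), "perp foot yaw",np.degrees(np.arctan2(*(A-B)[[1,0]]))+90)
def s_at(p,h):
    f=lambda z:onz(d,p,z)
    def g(s):
        z=s*np.sin(np.radians(10))+h*np.cos(np.radians(10)); q=f(z); return (q[:2]-F[:2])@u-(s*np.cos(np.radians(10))-h*np.sin(np.radians(10)))
    s=brentq(g,-.1,.5);z=s*np.sin(np.radians(10))+h*np.cos(np.radians(10));q=f(z)
    return s,(q[:2]-F[:2])@[-u[1],u[0]]
for nm,p,h in [("lip hi",px(331,112),.007),("lip lo",px(304,270),.007),("lipfoot",px(384,122),0),("lipfoot2",px(354,272),0),("bufT",px(169,85),.04),("bufB",px(139,212),.04),("railT start",px(480,138),.028),("railB",px(448,303),.028)]:print(nm,s_at(p,h))
for n,q in dict(jar=(216,246),wb=(231,112),bk=(187,108)).items():
    r=onz(d,q,.05)[:2];v=r-F[:2];print(n,r,v@u,v@[-u[1],u[0]])
r=np.array([.482,-.171])-F[:2];print("crate in deck",r@u,r@[-u[1],u[0]],u)
```

```text
foot [ 0.59484945 -0.05632879  0.        ] [ 0.46983823 -0.03210175  0.        ] 0.12733716462499703 [ 0.53234384 -0.04421527  0.        ] far [0.66035746 0.27640836 0.085     ] [0.53833616 0.30294925 0.085     ] 0.12487440668735639
len 0.3405505122864424
yaw 78.65308751725 perp foot yaw 79.03210148944501
lip hi (0.13793214570481205, np.float64(-0.058801856127113784))
lip lo (0.13410633912132852, np.float64(0.06065194252996519))
lipfoot (0.09695989711149647, np.float64(-0.061078503576173365))
lipfoot2 (0.09675623955135218, np.float64(0.054250307725534797))
bufT (0.25707912218336104, np.float64(-0.047871621249573615))
bufB (0.25916985145958416, np.float64(0.04548341803099491))
railT start (0.02720311051150809, np.float64(-0.060872657577340276))
railB (0.02679704727085258, np.float64(0.06422402054477859))
jar [0.41534042 0.10856667] 0.1267753439984895 0.1447761553669634
wb [0.74133095 0.07325805] 0.15629518008775162 -0.1817894673429313
bk [0.75154357 0.18057191] 0.2635207935885703 -0.1706885789829282
crate in deck -0.1342116815733136 0.024415049436516758 [0.19674898 0.98045389]
```

Crate is 24 mm off-centre towards the robot and about 1° out of square; the lip face is at s≈0.136. I'll square and centre it with a side push using the open fingers, then push from behind.

send_rows --increments '[{"gripper": -1,"linear": [0.018,0.046,-0.01],"delta_rot": [0,0,-0.08]},{"gripper": -1,"linear": [0.036,0.092,-0.02],"delta_rot": [0,0,-0.16]},{"gripper": -1,"linear": [0.054,0.138,-0.03],"delta_rot": [0,0,-0.24]},{"gripper": -1,"linear": [0.072,0.184,-0.04],"delta_rot": [0,0,-0.32]},{"gripper": -1,"linear": [0.09,0.23,-0.05],"delta_rot": [0,0,-0.4]},{"gripper": -1,"linear": [0.108,0.276,-0.06],"delta_rot": [0,0,-0.48]},{"gripper": -1,"linear": [0.126,0.322,-0.07],"delta_rot": [0,0,-0.56]},{"gripper": -1,"linear": [0.147,0.369,-0.08],"delta_rot": [0,0,-0.63]}]'

```text
clock: 0.9
position: [0.3865, -0.1554, 0.1519]
ee_rot: [-0.0, 0.995, -0.1, -0.0]
contact_force: [0.3, -1.4, -0.3]
width: 0.0854
gripper_force: 0.0
```

send_rows --increments '[{"gripper": -1,"linear": [0,0,-0.04],"delta_rot": [0,0,0]},{"gripper": -1,"linear": [0,0,-0.08],"delta_rot": [0,0,0]},{"gripper": -1,"linear": [0,0,-0.12],"delta_rot": [0,0,0]},{"gripper": -1,"linear": [0,0,-0.133],"delta_rot": [0,0,0]},{"gripper": -1,"linear": [0.01,-0.002,-0.133],"delta_rot": [0,0,0]},{"gripper": -1,"linear": [0.014,-0.003,-0.133],"delta_rot": [0,0,0]},{"gripper": -1,"linear": [0.018,-0.004,-0.133],"delta_rot": [0,0,0]},{"gripper": -1,"linear": [0.02,-0.004,-0.133],"delta_rot": [0,0,0]}]'

```text
clock: 1.7
position: [0.4083, -0.1624, 0.0205]
ee_rot: [0.001, 0.995, -0.098, 0.001]
contact_force: [0.0, -0.1, 0.6]
width: 0.0851
gripper_force: 0.0
```

send_rows --increments '[{"gripper": -1,"linear": [0.003,-0.0006,0],"delta_rot": [0,0,0]},{"gripper": -1,"linear": [0.006,-0.0012,0],"delta_rot": [0,0,0]},{"gripper": -1,"linear": [0.009,-0.0018,0],"delta_rot": [0,0,0]},{"gripper": -1,"linear": [0.012,-0.0024,0],"delta_rot": [0,0,0]},{"gripper": -1,"linear": [0.015,-0.003,0],"delta_rot": [0,0,0]},{"gripper": -1,"linear": [0.018,-0.0036,0],"delta_rot": [0,0,0]},{"gripper": -1,"linear": [0.021,-0.0042,0],"delta_rot": [0,0,0]},{"gripper": -1,"linear": [0.024,-0.0048,0],"delta_rot": [0,0,0]}]'

```text
clock: 2.5
position: [0.4306, -0.1661, 0.0191]
ee_rot: [-0.0, 0.995, -0.098, -0.0]
contact_force: [-2.5, 0.8, -0.4]
width: 0.0856
gripper_force: 0.9
```

```bash
cat > crate.py <<'E'
from h import *
u=np.array([.194,.981]);u/=np.linalg.norm(u);w=np.array([-u[1],u[0]]);F=np.array([.5323,-.0442])
def crate(z=.055,save=None):
    d=cam("top");im=d["pixels"]
    if save: cv2.imwrite(save,cv2.resize(im[130:290,120:380],None,fx=3,fy=3))
    hsv=cv2.cvtColor(im,cv2.COLOR_BGR2HSV)
    m=((hsv[...,0]<8)|(hsv[...,0]>172))&(hsv[...,1]>150)&(hsv[...,2]>80)
    m[:140]=0;m[250:]=0;m[:,:150]=0;m[:,365:]=0
    n,_,st,ce=cv2.connectedComponentsWithStats(m.astype(np.uint8))
    k=[i for i in range(1,n) if st[i,4]>20]
    P=np.array([onz(d,q,z)[:2] for q in ce[k]]);D=np.c_[(P-F)@u,(P-F)@w]
    (c,sz,a)=cv2.minAreaRect(D.astype(np.float32)*1000)
    print(len(k),"centre s,y mm",np.round(c,1),np.round(sz,1),"angle",round((a+45)%90-45,2))
if __name__=="__main__":
    import sys
    crate(float(sys.argv[1]),sys.argv[2] if len(sys.argv)>2 else None)
    s=get_state();p=s["position"];v=p[:2]-F
    f=s["contact_force"];print("tcp s,y,z",(v@u).round(4),(v@w).round(4),p[2].round(4),"F u,w,z",(f[:2]@u).round(2),(f[:2]@w).round(2),f[2].round(2),"clk",s["clock"])
E
python3 crate.py .055
```

```text
5 centre s,y mm [-116.6   -7.2] [99.6 47.1] angle 40.54
tcp s,y,z -0.1395 0.0752 0.0192 F u,w,z 0.99 1.21 -0.54 clk 2.55
```

send_rows --increments '[{"gripper": -1,"linear": [0.003,-0.0006,0],"delta_rot": [0,0,0]},{"gripper": -1,"linear": [0.006,-0.0012,0],"delta_rot": [0,0,0]},{"gripper": -1,"linear": [0.008,-0.0016,0],"delta_rot": [0,0,0]},{"gripper": -1,"linear": [0.0,0.0,0],"delta_rot": [0,0,0]},{"gripper": -1,"linear": [-0.03,0.006,0],"delta_rot": [0,0,0]},{"gripper": -1,"linear": [-0.03,0.006,0.045],"delta_rot": [0,0,0]},{"gripper": -1,"linear": [-0.03,-0.03,0.08],"delta_rot": [0,0,0]},{"gripper": -1,"linear": [-0.02,-0.07,0.105],"delta_rot": [0,0,0.1]}]'

```text
clock: 3.35
position: [0.4101, -0.2361, 0.1268]
ee_rot: [0.001, 0.999, -0.046, 0.001]
contact_force: [2.8, 0.8, -0.6]
width: 0.085
gripper_force: 0.0
```

```bash
python3 crate.py .055
```

```text
9 centre s,y mm [-133.8    1.9] [72.3 66.5] angle 0.03
tcp s,y,z -0.2208 0.0743 0.1311 F u,w,z -6.0 -5.47 3.32 clk 3.4
```

send_rows --increments '[{"gripper": 0,"linear": [0.01,-0.006,0],"delta_rot": [0,0,0.14]},{"gripper": 0,"linear": [0.02,-0.012,0],"delta_rot": [0,0,0.28]},{"gripper": 0,"linear": [0.03,-0.018,0],"delta_rot": [0,0,0.42]},{"gripper": 0,"linear": [0.04,-0.024,0],"delta_rot": [0,0,0.56]},{"gripper": 0,"linear": [0.05,-0.03,0],"delta_rot": [0,0,0.7]},{"gripper": 0,"linear": [0.06,-0.036,0],"delta_rot": [0,0,0.84]},{"gripper": 0,"linear": [0.07,-0.042,0],"delta_rot": [0,0,0.98]},{"gripper": 0,"linear": [0.075,-0.048,0],"delta_rot": [0,0,1.12]}]'

```text
clock: 4.2
position: [0.4867, -0.2847, 0.1243]
ee_rot: [0.001, 0.87, 0.492, 0.001]
contact_force: [-0.2, -0.1, -0.5]
width: 0.0429
gripper_force: 0.0
```

send_rows --increments '[{"gripper": 0,"linear": [0,0,0],"delta_rot": [0,0,0.12]},{"gripper": 0,"linear": [0,0,0],"delta_rot": [0,0,0.24]},{"gripper": 0,"linear": [0,0,0],"delta_rot": [0,0,0.35]},{"gripper": 0,"linear": [0,0,0],"delta_rot": [0,0,0.35]},{"gripper": 0,"linear": [0,0,0],"delta_rot": [0,0,0.35]}]'

```text
clock: 4.7
position: [0.4857, -0.2843, 0.1243]
ee_rot: [0.0, 0.774, 0.633, 0.0]
contact_force: [0.1, 0.6, -0.4]
width: 0.0425
gripper_force: 0.0
```

send_rows --increments '[{"gripper": 0,"linear": [-0.002,0,-0.02],"delta_rot": [0.093,-0.018,0]},{"gripper": 0,"linear": [-0.002,0,-0.06],"delta_rot": [0.186,-0.037,0]},{"gripper": 0,"linear": [-0.002,0,-0.09],"delta_rot": [0.186,-0.037,0]},{"gripper": 0,"linear": [-0.002,0,-0.104],"delta_rot": [0.186,-0.037,0]},{"gripper": 0,"linear": [0.001,0.015,-0.104],"delta_rot": [0.186,-0.037,0]},{"gripper": 0,"linear": [0.003,0.025,-0.104],"delta_rot": [0.186,-0.037,0]},{"gripper": 0,"linear": [0.003,0.025,-0.104],"delta_rot": [0.186,-0.037,0]}]'

```text
clock: 5.4
position: [0.4892, -0.2573, 0.0215]
ee_rot: [-0.06, 0.769, 0.632, 0.073]
contact_force: [0.2, 0.2, 0.1]
width: 0.0429
gripper_force: 0.0
```

```bash
python3 crate.py .055
```

```text
9 centre s,y mm [-133.6    1.9] [72.5 66.6] angle 0.01
tcp s,y,z -0.2184 0.0005 0.0217 F u,w,z -0.4 0.47 0.9 clk 5.45
```

send_rows --increments '[{"gripper": 0,"linear": [0.001,0.005,0],"delta_rot": [0,0,0]},{"gripper": 0,"linear": [0.002,0.01,0],"delta_rot": [0,0,0]},{"gripper": 0,"linear": [0.003,0.015,0],"delta_rot": [0,0,0]},{"gripper": 0,"linear": [0.004,0.02,0],"delta_rot": [0,0,0]},{"gripper": 0,"linear": [0.005,0.025,0],"delta_rot": [0,0,0]},{"gripper": 0,"linear": [0.006,0.03,0],"delta_rot": [0,0,0]},{"gripper": 0,"linear": [0.007,0.035,0],"delta_rot": [0,0,0]},{"gripper": 0,"linear": [0.008,0.04,0],"delta_rot": [0,0,0]}]'

```text
clock: 6.25
position: [0.4968, -0.2192, 0.0204]
ee_rot: [-0.06, 0.77, 0.631, 0.073]
contact_force: [-0.2, -2.9, 2.4]
width: 0.0424
gripper_force: 1.5
```

send_rows --increments '[{"gripper": 0,"linear": [0.001,0.005,0],"delta_rot": [0,0,0]},{"gripper": 0,"linear": [0.002,0.01,0],"delta_rot": [0,0,0]},{"gripper": 0,"linear": [0.003,0.015,0],"delta_rot": [0,0,0]},{"gripper": 0,"linear": [0.004,0.02,0],"delta_rot": [0,0,0]},{"gripper": 0,"linear": [0.005,0.025,0],"delta_rot": [0,0,0]},{"gripper": 0,"linear": [0.006,0.03,0],"delta_rot": [0,0,0]},{"gripper": 0,"linear": [0.007,0.035,0],"delta_rot": [0,0,0]},{"gripper": 0,"linear": [0.008,0.04,0],"delta_rot": [0,0,0]}]'

```text
clock: 7.05
position: [0.5046, -0.1788, 0.0203]
ee_rot: [-0.06, 0.77, 0.631, 0.073]
contact_force: [-0.7, -3.3, 2.1]
width: 0.0426
gripper_force: 1.5
```

```bash
python3 crate.py .056
```

```text
9 centre s,y mm [-68.4   2.2] [66.6 72.3] angle -0.16
tcp s,y,z -0.1364 0.0013 0.0203 F u,w,z -1.95 -0.55 -0.03 clk 7.1
```

send_rows --increments '[{"gripper": 0,"linear": [0.001,0.005,0],"delta_rot": [0,0,0]},{"gripper": 0,"linear": [0.002,0.01,0],"delta_rot": [0,0,0]},{"gripper": 0,"linear": [0.003,0.015,0],"delta_rot": [0,0,0]},{"gripper": 0,"linear": [0.004,0.02,0],"delta_rot": [0,0,0]},{"gripper": 0,"linear": [0.005,0.025,0],"delta_rot": [0,0,0]},{"gripper": 0,"linear": [0.006,0.03,0],"delta_rot": [0,0,0]},{"gripper": 0,"linear": [0.007,0.035,0],"delta_rot": [0,0,0]},{"gripper": 0,"linear": [0.008,0.04,0],"delta_rot": [0,0,0]}]'

```text
clock: 7.9
position: [0.5125, -0.1387, 0.0202]
ee_rot: [-0.06, 0.77, 0.631, 0.073]
contact_force: [-0.3, -2.2, 0.4]
width: 0.043
gripper_force: 1.4
```

```bash
python3 crate.py .058
```

```text
9 centre s,y mm [-28.9   2.1] [66.6 72.2] angle -0.35
tcp s,y,z -0.0956 0.0013 0.0203 F u,w,z -0.95 -1.64 -0.07 clk 7.95
```

Front is entering the rails, square. Continue.

send_rows --increments '[{"gripper": 0,"linear": [0.001,0.005,0],"delta_rot": [0,0,0]},{"gripper": 0,"linear": [0.002,0.01,0],"delta_rot": [0,0,0]},{"gripper": 0,"linear": [0.003,0.015,0],"delta_rot": [0,0,0]},{"gripper": 0,"linear": [0.004,0.02,0],"delta_rot": [0,0,0]},{"gripper": 0,"linear": [0.005,0.025,0],"delta_rot": [0,0,0]},{"gripper": 0,"linear": [0.006,0.03,0],"delta_rot": [0,0,0]},{"gripper": 0,"linear": [0.007,0.035,0],"delta_rot": [0,0,0]},{"gripper": 0,"linear": [0.008,0.04,0],"delta_rot": [0,0,0]}]'

```text
clock: 8.75
position: [0.5205, -0.0987, 0.0202]
ee_rot: [-0.06, 0.77, 0.631, 0.073]
contact_force: [0.4, -1.7, -2.3]
width: 0.0425
gripper_force: 1.2
```

send_rows --increments '[{"gripper": 0,"linear": [0.001,0.005,0],"delta_rot": [0,0,0]},{"gripper": 0,"linear": [0.002,0.01,0],"delta_rot": [0,0,0]},{"gripper": 0,"linear": [0.003,0.015,0],"delta_rot": [0,0,0]},{"gripper": 0,"linear": [0.004,0.02,0],"delta_rot": [0,0,0]},{"gripper": 0,"linear": [0.005,0.025,0],"delta_rot": [0,0,0]},{"gripper": 0,"linear": [0.006,0.03,0],"delta_rot": [0,0,0]},{"gripper": 0,"linear": [0.007,0.035,0.001],"delta_rot": [0,0,0]},{"gripper": 0,"linear": [0.008,0.04,0.002],"delta_rot": [0,0,0]}]'

```text
clock: 9.55
position: [0.5286, -0.059, 0.0223]
ee_rot: [-0.06, 0.77, 0.631, 0.073]
contact_force: [-1.1, -4.0, -1.3]
width: 0.0425
gripper_force: 1.9
```

```bash
python3 crate.py .064 pics/mid.png
```

```text
9 centre s,y mm [47.8  1. ] [66.7 72.1] angle -0.7
tcp s,y,z -0.0144 0.0008 0.0226 F u,w,z -2.7 -0.85 -1.78 clk 9.6
```

View pics/mid.png

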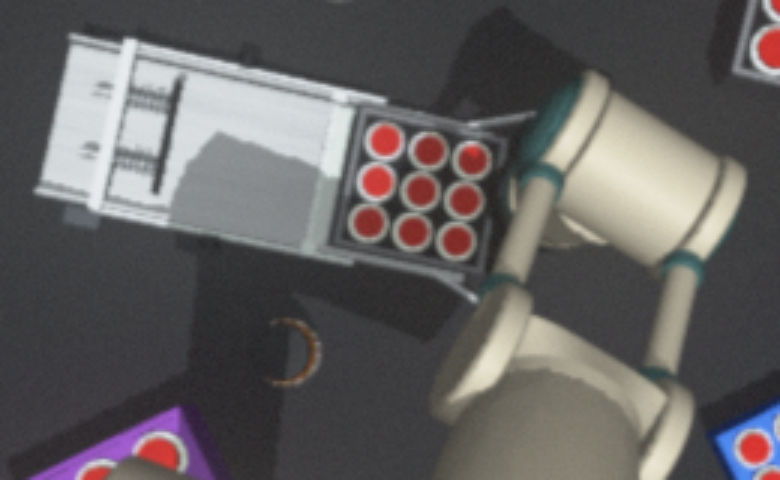

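send_rows --increments '[{"gripper": 0,"linear": [0.001,0.005,0.001],"delta_rot": [0,0,0]},{"gripper": 0,"linear": [0.002,0.01,0.002],"delta_rot": [0,0,0]},{"gripper": 0,"linear": [0.003,0.015,0.0027],"delta_rot": [0,0,0]},{"gripper": 0,"linear": [0.004,0.02,0.0035],"delta_rot": [0,0,0]},{"gripper": 0,"linear": [0.005,0.025,0.0044],"delta_rot": [0,0,0]},{"gripper": 0,"linear": [0.006,0.03,0.0053],"delta_rot": [0,0,0]},{"gripper": 0,"linear": [0.007,0.035,0.0062],"delta_rot": [0,0,0]},{"gripper": 0,"linear": [0.008,0.04,0.007],"delta_rot": [0,0,0]}]'

```text
clock: 10.4
position: [0.5369, -0.0191, 0.0296]
ee_rot: [-0.06, 0.77, 0.631, 0.073]
contact_force: [-0.1, -6.3, 1.8]
width: 0.0428
gripper_force: 2.4
```

```bash
python3 crate.py .074
```

```text
9 centre s,y mm [88.2  0.9] [67.4 71.7] angle -0.84
tcp s,y,z 0.0264 0.0005 0.0297 F u,w,z -3.04 -0.17 0.99 clk 10.45
```

send_rows --increments '[{"gripper": 0,"linear": [0.001,0.005,0.0005],"delta_rot": [0,0,0]},{"gripper": 0,"linear": [0.002,0.01,0.001],"delta_rot": [0,0,0]},{"gripper": 0,"linear": [0.003,0.015,0.0015],"delta_rot": [0,0,0]},{"gripper": 0,"linear": [0.004,0.02,0.002],"delta_rot": [0,0,0]},{"gripper": 0,"linear": [0.005,0.025,0.0027],"delta_rot": [0,0,0]},{"gripper": 0,"linear": [0.006,0.03,0.0035],"delta_rot": [0,0,0]},{"gripper": 0,"linear": [0.007,0.035,0.0042],"delta_rot": [0,0,0]},{"gripper": 0,"linear": [0.008,0.04,0.005],"delta_rot": [0,0,0]}]'

```text
clock: 11.25
position: [0.5453, 0.02, 0.035]
ee_rot: [-0.059, 0.77, 0.632, 0.073]
contact_force: [-1.6, -8.8, 6.4]
width: 0.0429
gripper_force: 3.1
```

```bash
python3 crate.py .082
```

```text
9 centre s,y mm [127.7   0.2] [66.7 73.5] angle -1.12
tcp s,y,z 0.0664 -0.0003 0.0353 F u,w,z -5.5 0.61 4.91 clk 11.3
```

send_rows --increments '[{"gripper": 0,"linear": [0.0007,0.0035,0.0007],"delta_rot": [0,0,0]},{"gripper": 0,"linear": [0.0014,0.007,0.0014],"delta_rot": [0,0,0]},{"gripper": 0,"linear": [0.0021,0.0105,0.0021],"delta_rot": [0,0,0]},{"gripper": 0,"linear": [0.0028,0.014,0.0028],"delta_rot": [0,0,0]},{"gripper": 0,"linear": [0.0035,0.0175,0.0035],"delta_rot": [0,0,0]},{"gripper": 0,"linear": [0.0042,0.021,0.0042],"delta_rot": [0,0,0]},{"gripper": 0,"linear": [0.0049,0.0245,0.0049],"delta_rot": [0,0,0]},{"gripper": 0,"linear": [0.0056,0.028,0.0056],"delta_rot": [0,0,0]}]'

```text
clock: 12.1
position: [0.5521, 0.0466, 0.042]
ee_rot: [-0.057, 0.769, 0.632, 0.074]
contact_force: [-2.9, -11.8, 16.1]
width: 0.0429
gripper_force: 6.0
```

```bash
python3 crate.py .088
```

```text
8 centre s,y mm [157.2  -1.1] [67.2 70.1] angle -0.25
tcp s,y,z 0.094 -0.0016 0.042 F u,w,z 0.55 -0.24 0.36 clk 12.15
```

Run:
```python
from h import *
d=cam("side");cv2.imwrite("pics/s1.png",cv2.resize(d["pixels"][150:290,130:350],None,fx=3.5,fy=3.5,interpolation=cv2.INTER_CUBIC))
s=get_state();print(s["contact_force"],s["moment"],s["position"],s["gripper_force"])
```

```text
[-0.46691867 -1.16406277  0.13216425] [-0.30918747 -0.00760127 -0.00249294] [0.55128006 0.04889993 0.0413107 ] 0.8891209069406614
```

View pics/s1.png

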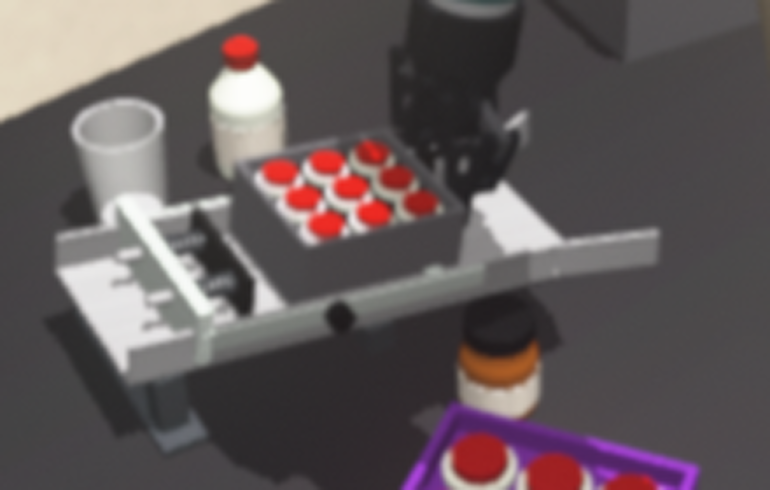

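send_rows --increments '[{"gripper": 0,"linear": [0.0004,0.002,0.0008],"delta_rot": [0,0,0]},{"gripper": 0,"linear": [0.0008,0.004,0.0016],"delta_rot": [0,0,0]},{"gripper": 0,"linear": [0.0012,0.006,0.0024],"delta_rot": [0,0,0]},{"gripper": 0,"linear": [0.0016,0.008,0.0031],"delta_rot": [0,0,0]}]'

```text
clock: 12.6
position: [0.551, 0.0574, 0.0424]
ee_rot: [-0.061, 0.77, 0.631, 0.073]
contact_force: [-0.0, -3.0, -1.6]
width: 0.0429
gripper_force: 1.3
```

send_rows --increments '[{"gripper": 0,"linear": [0.0004,0.002,0.0007],"delta_rot": [0,0,0]},{"gripper": 0,"linear": [0.0008,0.004,0.0014],"delta_rot": [0,0,0]},{"gripper": 0,"linear": [0.0012,0.006,0.0021],"delta_rot": [0,0,0]},{"gripper": 0,"linear": [0.0016,0.008,0.0028],"delta_rot": [0,0,0]},{"gripper": 0,"linear": [0.0016,0.008,0.0028],"delta_rot": [0,0,0]}]'

```text
clock: 13.1
position: [0.5535, 0.0652, 0.046]
ee_rot: [-0.06, 0.77, 0.631, 0.073]
contact_force: [-0.3, -0.5, -1.7]
width: 0.043
gripper_force: 0.6
```

```bash
python3 crate.py .094
```

```text
7 centre s,y mm [178.3   0.4] [66.4 69.4] angle -0.39
tcp s,y,z 0.1114 0.0005 0.046 F u,w,z -0.94 0.76 -0.58 clk 13.15
```

send_rows --increments '[{"gripper": 0,"linear": [0.0004,0.002,0.0006],"delta_rot": [0,0,0]},{"gripper": 0,"linear": [0.0008,0.004,0.0011],"delta_rot": [0,0,0]},{"gripper": 0,"linear": [0.0012,0.006,0.0014],"delta_rot": [0,0,0]},{"gripper": 0,"linear": [0.0012,0.006,0.0014],"delta_rot": [0,0,0]}]'

```text
clock: 13.55
position: [0.5547, 0.0711, 0.0473]
ee_rot: [-0.06, 0.77, 0.631, 0.073]
contact_force: [0.3, -2.1, -0.5]
width: 0.0427
gripper_force: 0.7
```

send_rows --increments '[{"gripper": 0,"linear": [0.0004,0.002,0.0004],"delta_rot": [0,0,0]},{"gripper": 0,"linear": [0.0006,0.003,0.0006],"delta_rot": [0,0,0]},{"gripper": 0,"linear": [0.0006,0.003,0.0006],"delta_rot": [0,0,0]}]'

```text
clock: 13.85
position: [0.5552, 0.074, 0.0479]
ee_rot: [-0.06, 0.77, 0.631, 0.073]
contact_force: [-0.5, -2.6, -1.0]
width: 0.0425
gripper_force: 0.9
```

```bash
python3 crate.py .094
```

```text
6 centre s,y mm [ 2.037e+02 -2.000e-01] [66.7 36.5] angle -0.42
tcp s,y,z 0.1203 0.0004 0.0479 F u,w,z -0.5 0.31 -1.22 clk 13.9
```

send_rows --increments '[{"gripper": 0,"linear": [0.0003,0.0015,0.0003],"delta_rot": [0,0,0]},{"gripper": 0,"linear": [0.0006,0.003,0.0005],"delta_rot": [0,0,0]},{"gripper": 0,"linear": [0.0006,0.003,0.0005],"delta_rot": [0,0,0]}]'

```text
clock: 14.2
position: [0.5552, 0.076, 0.0478]
ee_rot: [-0.06, 0.77, 0.632, 0.072]
contact_force: [-0.5, -5.5, -3.9]
width: 0.0427
gripper_force: 2.7
```

send_rows --increments '[{"gripper": 0,"linear": [0.0003,0.0015,0.0003],"delta_rot": [0,0,0]},{"gripper": 0,"linear": [0.0006,0.003,0.0005],"delta_rot": [0,0,0]},{"gripper": 0,"linear": [0.0006,0.003,0.0005],"delta_rot": [0,0,0]}]'

```text
clock: 14.5
position: [0.5557, 0.0784, 0.0481]
ee_rot: [-0.06, 0.77, 0.632, 0.072]
contact_force: [-1.7, -6.8, -5.3]
width: 0.0425
gripper_force: 3.6
```

send_rows --increments '[{"gripper": 0,"linear": [0.0003,0.0015,0],"delta_rot": [0,0,0]},{"gripper": 0,"linear": [0.0005,0.0025,0],"delta_rot": [0,0,0]},{"gripper": 0,"linear": [0.0005,0.0025,0],"delta_rot": [0,0,0]}]'

```text
clock: 14.8
position: [0.556, 0.0803, 0.0479]
ee_rot: [-0.059, 0.77, 0.632, 0.071]
contact_force: [-1.7, -8.6, -3.9]
width: 0.0427
gripper_force: 4.5
```

send_rows --increments '[{"gripper": 0,"linear": [0.0003,0.0015,0],"delta_rot": [0,0,0]},{"gripper": 0,"linear": [0.0005,0.0025,0],"delta_rot": [0,0,0]},{"gripper": 0,"linear": [0.0005,0.0025,0],"delta_rot": [0,0,0]}]'

```text
clock: 15.1
position: [0.5564, 0.0823, 0.0477]
ee_rot: [-0.059, 0.77, 0.632, 0.071]
contact_force: [-2.4, -9.5, -4.1]
width: 0.0429
gripper_force: 5.3
```

```bash
python3 crate.py .1
python3 - <<'E'
from h import *
d=cam("side");cv2.imwrite("pics/s2.png",cv2.resize(d["pixels"][150:290,130:350],None,fx=3.5,fy=3.5,interpolation=cv2.INTER_CUBIC))
E
```

```text
6 centre s,y mm [210.4   0.5] [66.7 36.8] angle -0.39
tcp s,y,z 0.1288 0.0009 0.0477 F u,w,z -9.98 -0.93 -5.51 clk 15.15
```

View pics/s2.png

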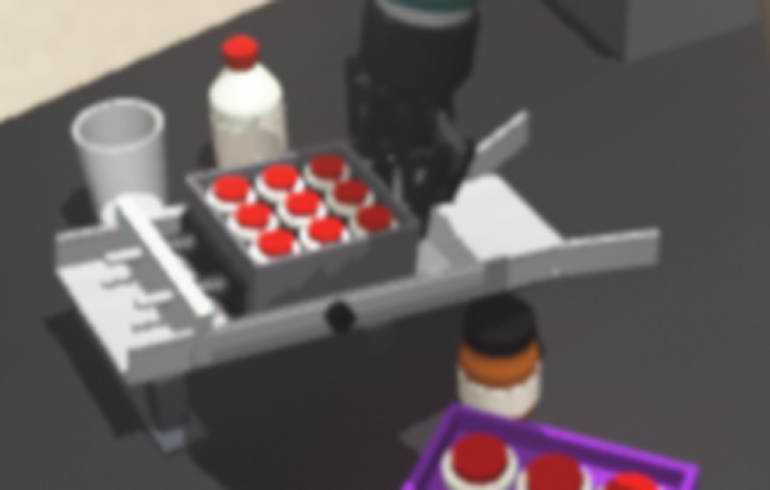

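send_rows --increments '[{"gripper": 0,"linear": [0,0,-0.002],"delta_rot": [0,0,0]},{"gripper": 0,"linear": [0,0,-0.004],"delta_rot": [0,0,0]},{"gripper": 0,"linear": [0,0,-0.006],"delta_rot": [0,0,0]},{"gripper": 0,"linear": [0,0,-0.008],"delta_rot": [0,0,0]},{"gripper": 0,"linear": [0,0,-0.008],"delta_rot": [0,0,0]}]'

```text
clock: 15.7
position: [0.5573, 0.0823, 0.0414]
ee_rot: [-0.059, 0.77, 0.632, 0.072]
contact_force: [-4.4, -11.3, 5.7]
width: 0.0425
gripper_force: 5.1
```

```bash
python3 crate.py .094
```

```text
6 centre s,y mm [2.094e+02 2.000e-01] [66.8 36.9] angle -0.44
tcp s,y,z 0.129 0.0001 0.0414 F u,w,z -11.54 2.13 5.24 clk 15.75
```

send_rows --increments '[{"gripper": 0,"linear": [-0.0004,-0.002,-0.0008],"delta_rot": [0,0,0]},{"gripper": 0,"linear": [-0.0008,-0.004,-0.0014],"delta_rot": [0,0,0]},{"gripper": 0,"linear": [-0.0008,-0.004,-0.0014],"delta_rot": [0,0,0]}]'

```text
clock: 16.05
position: [0.5572, 0.0798, 0.0395]
ee_rot: [-0.059, 0.77, 0.631, 0.073]
contact_force: [0.6, -6.2, -1.2]
width: 0.0425
gripper_force: 0.0
```

send_rows --increments '[{"gripper": 0,"linear": [-0.0004,-0.002,-0.0004],"delta_rot": [0,0,0]},{"gripper": 0,"linear": [-0.0008,-0.004,-0.0007],"delta_rot": [0,0,0]},{"gripper": 0,"linear": [-0.0008,-0.004,-0.0007],"delta_rot": [0,0,0]}]'

```text
clock: 16.35
position: [0.5559, 0.0767, 0.0387]
ee_rot: [-0.06, 0.77, 0.631, 0.073]
contact_force: [0.0, -4.4, 0.0]
width: 0.0427
gripper_force: 0.0
```

```bash
python3 crate.py .094
```

```text
6 centre s,y mm [203.8   0.3] [66.7 36.6] angle -0.17
tcp s,y,z 0.1232 0.0003 0.0387 F u,w,z -4.06 -0.85 -0.5 clk 16.4
```

send_rows --increments '[{"gripper": 0,"linear": [-0.0004,-0.002,-0.0004],"delta_rot": [0,0,0]},{"gripper": 0,"linear": [-0.0008,-0.004,-0.0007],"delta_rot": [0,0,0]},{"gripper": 0,"linear": [-0.0008,-0.004,-0.0007],"delta_rot": [0,0,0]}]'

```text
clock: 16.7
position: [0.5548, 0.073, 0.038]
ee_rot: [-0.06, 0.77, 0.631, 0.073]
contact_force: [0.3, -0.1, -0.2]
width: 0.0428
gripper_force: 0.0
```

```bash
python3 crate.py .094
```

```text
7 centre s,y mm [187.6   0.7] [66.1 70.3] angle -1.15
tcp s,y,z 0.1194 0.0006 0.038 F u,w,z -0.33 -0.9 0.29 clk 16.75
```

send_rows --increments '[{"gripper": 0,"linear": [-0.002,-0.01,0],"delta_rot": [0,0,0]},{"gripper": 0,"linear": [-0.005,-0.025,0],"delta_rot": [0,0,0]},{"gripper": 0,"linear": [-0.009,-0.045,0.01],"delta_rot": [0,0,0]},{"gripper": 0,"linear": [-0.013,-0.065,0.04],"delta_rot": [0,0,0]},{"gripper": 0,"linear": [-0.02,-0.1,0.08],"delta_rot": [0,0,0]},{"gripper": 0,"linear": [-0.028,-0.14,0.1],"delta_rot": [0,0,0]},{"gripper": 0,"linear": [-0.036,-0.18,0.12],"delta_rot": [0,0,0]},{"gripper": 0,"linear": [-0.036,-0.18,0.12],"delta_rot": [0,0,0]}]'

```text
clock: 17.55
position: [0.5202, -0.1139, 0.1609]
ee_rot: [-0.056, 0.771, 0.63, 0.074]
contact_force: [-0.4, -0.0, -0.0]
width: 0.0427
gripper_force: 0.0
```

```bash
python3 crate.py .087
python3 - <<'E'
from h import *
d=cam("side");a=d["pixels"][165:285,140:330]
cv2.imwrite("pics/s3.png",cv2.resize(a,None,fx=4.2,fy=4.2,interpolation=cv2.INTER_CUBIC))
im=cam("top")["pixels"];cv2.imwrite("pics/t3.png",cv2.resize(im[135:235,125:300],None,fx=4.5,fy=4.5,interpolation=cv2.INTER_CUBIC))
E
```

```text
9 centre s,y mm [ 1.869e+02 -1.000e-01] [66.8 73.7] angle -0.71
tcp s,y,z -0.068 -0.0003 0.1595 F u,w,z 0.8 0.61 0.55 clk 17.6
```

View pics/s3.png

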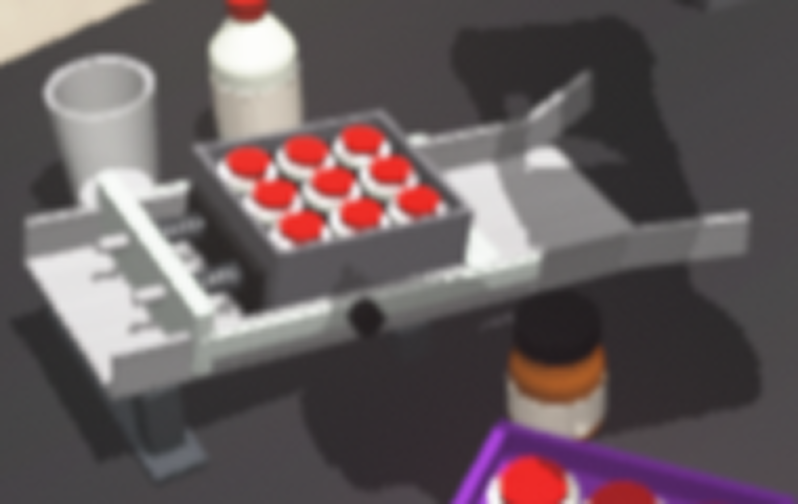

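View pics/t3.png

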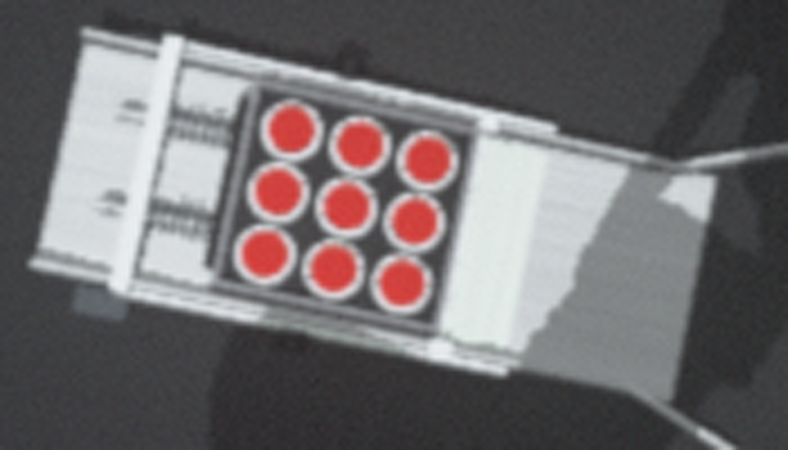

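Top view: the crate lies between lip strip (crop x≈475) and buffer (≈235). I'll triangulate the caps to verify the pitch (10° if the rear has dropped).

Run:
```python
from h import *
from crate import u,w,F
def caps(n,box):
    d=cam(n);hsv=cv2.cvtColor(d["pixels"],cv2.COLOR_BGR2HSV)
    m=((hsv[...,0]<8)|(hsv[...,0]>172))&(hsv[...,1]>140)&(hsv[...,2]>80)
    k=np.zeros_like(m);x0,y0,x1,y1=box;k[y0:y1,x0:x1]=m[y0:y1,x0:x1]
    c,_,st,ce=cv2.connectedComponentsWithStats(k.astype(np.uint8),connectivity=4)
    R,_=cv2.Rodrigues(np.array(d["rvec"],float))
    return d,ce[[i for i in range(1,c) if st[i,4]>15]],np.array(d["K"])@np.c_[R,np.array(d["tvec"],float).reshape(3)]
dt,pt,Mt=caps("top",(165,140,240,215));ds,ps,Ms=caps("side",(180,185,265,235))
print(len(pt),len(ps))
P0=np.array([onz(dt,q,.085) for q in pt]);pr=proj(ds,P0)
pr+=ps.mean(0)-pr.mean(0)
idx=[np.argmin(np.linalg.norm(ps-q,axis=1)) for q in pr];print(sorted(idx))
X=cv2.triangulatePoints(Mt,Ms,pt.T.astype(float),ps[idx].T.astype(float));X=(X[:3]/X[3]).T
D=np.c_[(X[:,:2]-F)@u,(X[:,:2]-F)@w,X[:,2]]
A=np.c_[D[:,:2],np.ones(9)];co=np.linalg.lstsq(A,D[:,2],rcond=None)[0]
print((D*1000).round(1),"pitch",np.degrees(np.arctan(co[0])),"resid",(A@co-D[:,2]).round(4))
m=D.mean(0);th=np.radians(10);print("mean s,h",m[0]*np.cos(th)+m[2]*np.sin(th),m[2]*np.cos(th)-m[0]*np.sin(th))
```

```text
9 8
[np.int64(0), np.int64(1), np.int64(2), np.int64(3), np.int64(4), np.int64(5), np.int64(6), np.int64(7), np.int64(7)]
[[219.4 -31.6  87.9]
 [185.2 -32.   91.4]
 [150.2 -31.7  85.9]
 [217.9   3.1  77.4]
 [185.5   1.   91. ]
 [150.    1.5  85.5]
 [221.1  33.6  97.8]
 [185.5  33.9  91.4]
 [150.   34.1  85.1]] pitch 2.074135322254011 resid [ 0.0001 -0.0046 -0.0004  0.0121 -0.0029  0.0014 -0.007  -0.0019  0.0031]
mean s,h 0.1974742825956566 0.054696148979196064
```

The well-matched caps give a pitch of about 9.8° and a rear edge at s≈0.138, just behind the lip. The crate has dropped and lies flat, and the arm is clear.

```bash
python3 -c "
from rig import sign_off
print(sign_off())"
```

```text
the job is handed in; nothing more can be done
None
```

I pushed the small grey crate up the ramp; it now lies flat between the lip and the buffer, released, with the bystanders untouched, and I handed the job in at about 18 s. One risk: as its rear edge met the lip's wedge, one reading showed about 20 N on the tool (12 N along the push, 16 N vertical), right at the crate's limit. It had dropped to near zero by the next reading, and every other push read below about 14 N.

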